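# Close the balance's draught shield and tare it by its touch-free sensor

## Robot

A 6-joint arm with a two-finger parallel gripper is mounted at the origin on the work surface. World frame = base frame: x ahead of the robot, y to its left, z up, the work surface at z = 0. Lengths are in m, angles in degrees, forces in N, time in s.
With the tool pointing down it reaches from about 0.325 to 0.75 m from the base axis. Payload 7.6 kg.
Tool frame: the origin (TCP) lies between the finger pads; the fingertips stand 11 mm ahead of it and the grasp point (between the pads) lies 8 mm behind it; x points along the fingers, y is the direction in which the jaws open and shut, and the axes are right-handed (so a half turn about x gives the same grasp; the last joint's range is limited). The gripper opens to 85 mm and grips with 20 to 120 N. Pads are 22 mm wide; open, the fingers measure 114 mm over their backs; the gripper's body (76 mm by 85 mm) begins 54 mm behind the grasp point. The pads swing forward as they close: fully open they stand 13 mm farther back than shut.
Start: joints at [72.806, 2.991, 80.254, -0, 96.75, -4.028], TCP at [0.12, 0.511, 0.242] pointing down, gripper open.
Joint ranges: [-166.34, 166.34], [-52.06, 124.39], [6.96, 135.62], [-60.46, 240.46], [14.63, 156.25], [-167.68, 167.68]. Speed limits (degrees/s): [147.25, 147.25, 172.46, 180, 180, 180].

## Interface

Orientations are given as [roll, pitch, yaw] about the fixed x, y, z axes, in that order (R = Rz(yaw) Ry(pitch) Rx(roll)).
In Python, from cell import ctrl gives the robot as it stands.
- The arm moves only by the shell command python3 -m handwheel 'ROWS' [OPENING] [FORCE]. ROWS is JSON, one flat list of numbers, 4 for each row, row after row: the shift along the tool's x, y, z in cm, then the turn about the tool's x in degrees. In form: [x, y, z, spin, x, y, z, spin, ...]. A call has 1 to 20 rows; each row is the pose to reach, as a shift and turn from the pose measured when the call began, along the tool's axes at that moment; what a row does not reach only later rows make up. A row lasts 1/10 s, in which the tool goes at most 50 mm and 8.59 degrees, less where a joint would pass 70% of its speed; a pose out of reach is approached as far as the arm can. A call with a gripper value outside its range is refused whole. OPENING is the closure, from 0 (fully open) to 1 (shut), set as the call begins (- or left out, the last holds). The fingers move at their own pace and stop on an object; FORCE is the grip in N (left out, the last holds). Time passes only in rows, so rows that repeat a pose let the fingers close. It gives the time, the measured TCP pose, the force and the opening at its end, in the units of the state.
- ctrl.state(): the state, without advancing time (a new reading comes with each control period).
- ctrl.read_camera(name): name is "scene" or "top" or "wrist"; returns the picture (480x640x3 uint8, red, green, blue); there is no depth.
- ctrl.calibration(name): a dict with "intrinsics" (3x3 intrinsics, pixels), "dist" ([k1, k2, p1, p2, k3] as OpenCV has them; the pictures are not rectified), "pose" (4x4, takes a point from camera to world coordinates). Camera axes: x right, y up, looking along -z (the intrinsics and any distortion apply to the point x, -y, -z); pixel columns grow to the right and rows downward; lengths in m; the calibration is good to about 2 mm. A picture is of the moment at which its call begins: read the wrist's pose just before it. calibration takes no time and is no camera call; for the wrist camera it gives the pose at the moment of the call.
- ctrl.close_job(): hands the job in, once; it reports no verdict.
Trained networks look in the newest picture that a camera, given by its name, has taken for a name from the list of things; names that differ only in an ending like _2 or _b are one class to them, and where a whole thing is asked for, a point or a joint stands for the part that bears it (a point fixed in the world has none). Each returns a list of dicts, best first, with "confidence" (0 to 1); they miss things now and then, are a little off and sometimes report something else, mostly with a low value. They report only what shows in the picture. A call takes as long as a camera call.
- ctrl.look_for(label, camera): "point" ([x, y, z] in m, in world coordinates, good to about 4 mm: the middle of the surface that is visible of it).
- ctrl.masks_of(label, camera): "mask" (480x640 bool, what is visible of it).
- ctrl.spot_point(label, camera): "point" ([x, y, z] in m, in world coordinates, good to about 4 mm: a listed point, or the origin of a listed thing).
The state is a dict: "time_s": time; "q": joint angles; "qd": joint speeds; "joint_torque": joint torques, N m; "ee_pos": TCP position; "tool_rot": TCP orientation; "ft_force": force on the tool from outside, world axes, zero at the start; "torque": the same for the moment, N m; "finger_gap": opening from 0.0 (shut) to 1.0 (fully open).
Only numpy, scipy, OpenCV 4.12 (cv2) and the standard library are available. Lean on these libraries where they do the work, as an engineer would, in place of code of your own. Each camera call takes 0.05 s, during which the arm holds its last target.

## Task

Tare the balance with the beaker on its pan: gently push the glass top door of its draught shield fully shut by the handle, without gripping it, then point from above at the right-hand touch-free sensor (the robot's right, beside the display), dwell there two seconds with the fingertips two or three centimetres above it, touching nothing, and take the hand well away. The left-hand sensor prints, so keep the fingertips away from it. Do not touch the terminal or the beaker, and leave everything else on the bench where it stands.

Things in the scene. Friction and masses are not known exactly. Their poses are not given: they have to be found in the camera images.
- balance: White laboratory balance fixed to the bench, 210 mm wide (its y), 385 deep (x -195 to +190). Origin on the bench; x points from the front (display) to the rear, y to the robot's left, z up. Glass draught shield x = -50 to +105, closed behind by a housing (x to +185), all 200 mm tall, open on top where the door is drawn back. Steel pan 96 mm across, top at z = 70, centred at x = +25, y = 0.
- terminal: The balance's low grey terminal in front of the shield, x = -195 to -60 mm in the balance's frame, full width, top face 42 mm above the bench, with a black display in the middle (up to 52 mm), white keys and a round sensor in each front corner. Not to be touched. Same origin and axes as balance.
- top_door (a joint): Opening of the sliding glass top door in m: 0 = fully shut (hard stop), up to 0.10 open. It slides level along the balance's x axis, to the rear as it opens. Starts 50 to 95 mm open; about 1.5 N of friction, no spring, stays where it is left.
- door_handle (a point): Top centre of the door's handle, an upright grey bar near the door's front edge: 80 mm long (balance's y), 14 thick (x), 22 tall on the glass, rubber-mounted: gives about 3 mm per 10 N along x. This point is 228 mm above the bench, the door glass 206 mm. Moves with the door; when shut it is at x = -36, y = 0 mm in the balance's frame. Nothing near is taller. Axes as the balance's.
- tare_sensor (a point): Right-hand touch-free sensor (right as seen from the robot): centre of the top of a round black lens 23 mm across in an aluminium ring 32 mm across, facing up, 46 mm above the bench, in the terminal's front right corner, at x = -155, y = -83 mm in the balance's frame. The shield's front (200 mm tall) stands 105 mm behind it.
- print_sensor (a point): Left-hand touch-free sensor, same shape, in the terminal's front left corner, x = -155, y = +83 mm in the balance's frame. Keep fingertips at least 50 mm to the side of it while they are less than 80 mm above it.
- beaker: Glass beaker standing on the pan inside the shield, 45 mm across, 57 mm tall. Origin under its centre. Not to be touched.
- large_bottle: Glass bottle with blue cap, 70 mm across, 140 mm tall, standing beside the balance. Origin under its centre.
- small_bottle: Glass bottle with blue cap, 56 mm across, 102 mm tall, beside the balance. Origin under its centre.
- filter_flask: Conical flask with a filter funnel on top, 82 mm across, 160 mm tall, beside the balance. Origin under its centre.
- petri_stack: Stack of four petri dishes, 89 mm across, 60 mm tall, beside the balance. Origin under its centre.
- weight: Steel knob weight, 31 mm across, 47 mm tall, left of the terminal. Origin under its centre.
- spatula: Steel spatula lying on the bench right of the terminal, 160 mm long, 5 mm thick. Origin under its middle.

How it is judged:
By the outcome, as a careful person would: the job done as asked, in the order asked, and still so for the second after the job is handed in, with the robot touching nothing.
It also fails if it takes over 48 s, if anything falls off the work surface, if the arm or the gripper's body presses on something with over 40 N, if the wrist force passes 120 N, or if a joint passes its speed limit or range.

## Working session

There is one attempt and no reset: what is moved stays moved. The work goes in short steps, Python scripts to look and compute and a shell command to move; the robot and the scene stay as the last step left them, time stands still between calls to the robot, and variables do not carry over. Pictures are saved under pics/ and viewed, and the job is handed in when it is done.

```bash
mkdir -p pics
cat > h.py <<'E'
from cell import ctrl
import numpy as np, cv2
def save(cam,name):
    im=ctrl.read_camera(cam); cv2.imwrite('pics/'+name,im[:,:,::-1]); return im
def st():
    s=ctrl.state(); print({k:np.round(s[k],3).tolist() for k in ('time_s','q','ee_pos','tool_rot','ft_force','finger_gap')}); return s
E
python3 - <<'E'
from h import *
st()
for c in ('scene','top'):
    save(c,c+'1.png')
    for l in ('balance','door_handle','tare_sensor','print_sensor'):
        for d in ctrl.spot_point(l,c)[:2]: print(c,l,np.round(d['point'],4),round(d['confidence'],2))
E
```

```text
{'time_s': 0.0, 'q': [72.806, 3.029, 80.314, -0.001, 96.751, -4.027], 'ee_pos': [0.119, 0.511, 0.241], 'tool_rot': [-93.383, 89.906, -106.55], 'ft_force': [-0.562, 0.856, 0.325], 'finger_gap': 1.001}
scene balance [ 6.203e-01 -5.970e-02  2.000e-04] 0.91
scene door_handle [ 0.6411 -0.0605  0.2283] 0.57
scene tare_sensor [ 0.4869 -0.1794  0.0458] 0.65
scene print_sensor [ 0.4519 -0.0172  0.0464] 0.89
top balance [ 0.6204 -0.0654 -0.001 ] 0.65
top door_handle [ 0.6427 -0.0557  0.2262] 0.79
top tare_sensor [ 0.4863 -0.1781  0.0473] 0.84
top print_sensor [ 0.4559 -0.0199  0.0455] 0.7
```

View pics/scene1.png

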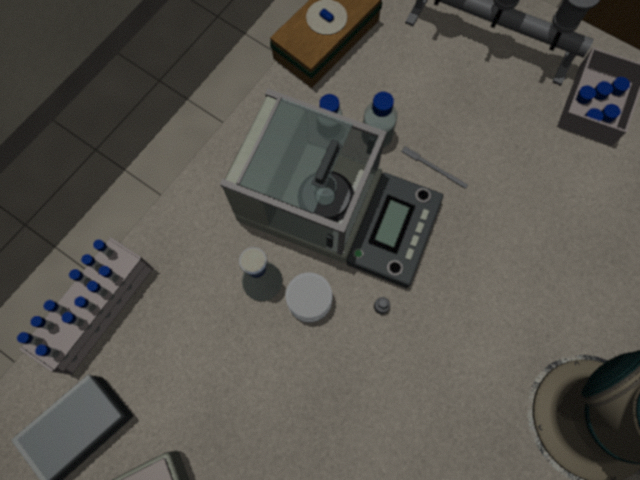

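View pics/top1.png

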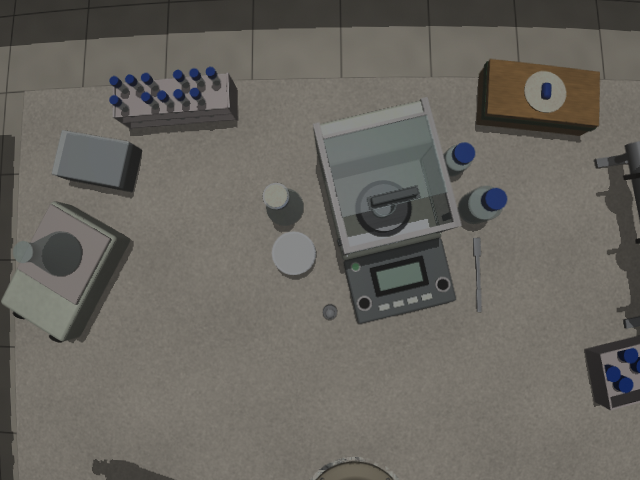

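Run:
```python
import numpy as np
t=np.array([.4866,-.1788]);p=np.array([.4539,-.0186]);b=np.array([.6204,-.0626]);h=np.array([.642,-.058])
# fit balance frame with 3 points
from scipy.optimize import least_squares
L=np.array([[-.155,-.083],[-.155,.083],[0,0]]);W=np.array([t,p,b])
def R(a): return np.array([[np.cos(a),-np.sin(a)],[np.sin(a),np.cos(a)]])
r=least_squares(lambda v:((L@R(v[2]).T+v[:2])-W).ravel(),[.62,-.06,0]).x
print(r[:2],np.degrees(r[2])); print('res',(L@R(r[2]).T+r[:2])-W)
print('handle local',R(r[2]).T@(h-r[:2]))
print('shut handle',R(r[2])@[-.036,0]+r[:2],'tare',R(r[2])@[-.155,-.083]+r[:2])
```

```text
[ 0.62114163 -0.06411134] 12.607872189448324
res [[ 0.0013962  -0.00014293]
 [-0.00213784  0.00165427]
 [ 0.00074163 -0.00151134]]
handle local [0.02168937 0.00141107]
shut handle [ 0.58600971 -0.07196933] tare [ 0.4879962  -0.17894293]
```

Balance is at (0.621, −0.064) with yaw about 12.6°, and the door is about 58 mm open. The pictures agree: the handle is at top px (394,197), the tare sensor at (442,284) and the print sensor at (364,302). Next I close the gripper and raise it, then measure the real fingertip position.

```bash
cat >> h.py <<'E'
from scipy.spatial.transform import Rotation as Ro
def plan(target, s=None):
    s=s or ctrl.state()
    R=Ro.from_euler('xyz',s['tool_rot'],degrees=True).as_matrix()
    d=R.T@(np.array(target)-s['ee_pos'])
    print('toolaxes\n',R.round(3)); print('shift cm',(d*100).round(2))
    return R
A=np.radians(12.6)
ORG=np.array([.6211,-.0641])
def b2w(x,y,z): return np.array([ORG[0]+x*np.cos(A)-y*np.sin(A),ORG[1]+x*np.sin(A)+y*np.cos(A),z])
def w2b(p): d=np.array(p)[:2]-ORG; return np.array([d[0]*np.cos(A)+d[1]*np.sin(A),-d[0]*np.sin(A)+d[1]*np.cos(A)])
E
python3 -m handwheel '[-2,0,0,0,-4,0,0,0,-5,0,0,0,-5,0,0,0,-5,0,0,0,-5,0,0,0,-5,0,0,0,-5,0,0,0]' 1 20
python3 - <<'E'
from h import *
st(); 
t=b2w(.062,0,.29); print(t); plan(t)
for c in ('top','wrist','scene'): save(c,c+'2.png')
E
```

```text
time_s: 1.3
ee_pos: [0.1195, 0.5111, 0.2916]
tool_rot: [-93.7, 89.9, -106.9]
ft_force: [-0.3, 0.4, 0.8]
finger_gap: 0.001
{'time_s': 1.3, 'q': [72.807, 2.654, 75.027, -0.0, 102.379, -4.03], 'ee_pos': [0.12, 0.511, 0.292], 'tool_rot': [-93.732, 89.94, -106.895], 'ft_force': [-0.315, 0.434, 0.762], 'finger_gap': 0.001}
[ 0.68160684 -0.05057512  0.29      ]
toolaxes
 [[-0.     0.228  0.974]
 [-0.001  0.974 -0.228]
 [-1.    -0.001 -0.   ]]
shift cm [  0.2  -41.89  67.52]
```

View pics/wrist2.png

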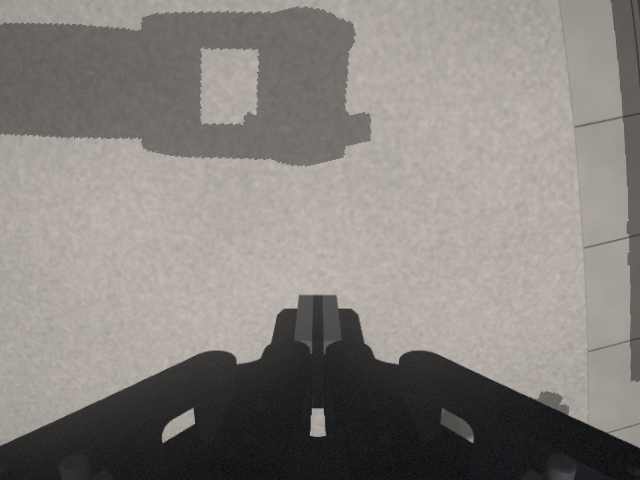

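View pics/scene2.png

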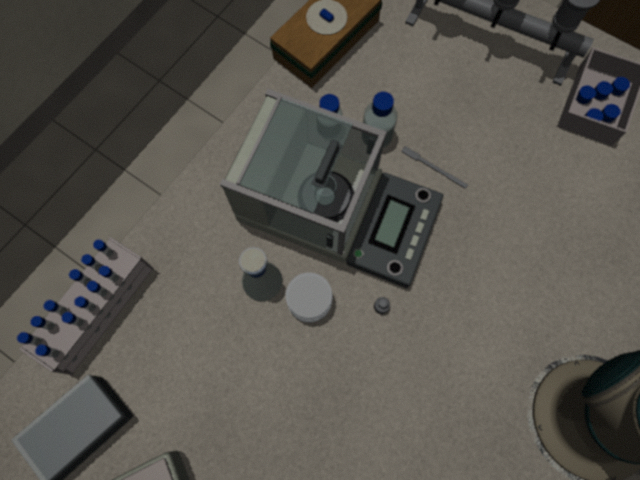

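Run:
```python
from h import *
s=ctrl.state();c=ctrl.calibration('wrist');P=np.array(c['pose'])
print(P.round(3))
R=Ro.from_euler('xyz',s['tool_rot'],degrees=True).as_matrix()
for dx in (-.008,0,.011,.024):
  for dy,dz in ((0,-.011),(0,0),(0,.011)):
    w=s['ee_pos']+R@[dx,dy,dz]; p=np.linalg.inv(P)@np.r_[w,1]
    q=np.array([p[0],-p[1],-p[2]])
    print(dx,dz,cv2.projectPoints(q[None],np.zeros(3),np.zeros(3),np.array(c['intrinsics']),np.array(c['dist']))[0].ravel().round(0))
```

```text
[[ 0.229 -0.939 -0.258  0.054]
 [ 0.973  0.221  0.061  0.527]
 [-0.001 -0.265  0.964  0.424]
 [ 0.     0.     0.     1.   ]]
-0.008 -0.011 [317. 313.]
-0.008 0 [317. 344.]
-0.008 0.011 [317. 374.]
0 -0.011 [317. 303.]
0 0 [317. 333.]
0 0.011 [317. 361.]
0.011 -0.011 [317. 291.]
0.011 0 [317. 319.]
0.011 0.011 [317. 346.]
0.024 -0.011 [317. 279.]
0.024 0 [317. 305.]
0.024 0.011 [317. 330.]
```

The wrist view shows the shut fingers' front edge at row 295. That puts the tips 11 mm ahead of the TCP, as specified. Now I move over the point behind the handle.

```bash
python3 -m handwheel '[0,-1,1.6,-1,0,-2.5,4,-2.5,0,-4.5,7.3,-4,0,-7,11.3,-5.5,0,-9.5,15.3,-7,0,-12,19.3,-8.5,0,-14.5,23.4,-10,0,-17,27.4,-11.5,0,-19.5,31.4,-13,0,-22,35.5,-14.5,0,-24.5,39.5,-16,0,-27,43.5,-17.5,0,-29.5,47.6,-19,0,-32,51.6,-20.5,0,-34.5,55.6,-22,0,-37,59.6,-23.5,0,-39,62.9,-24.5,0,-40.5,65.3,-25.3,0,-41.5,66.9,-25.8,0,-41.9,67.5,-25.8]'
python3 - <<'E'
from h import *
s=st(); plan(b2w(.062,0,.225)); print(w2b(s['ee_pos']))
save('wrist','wrist3.png');save('top','top3.png')
for c in ('wrist','top'):
    for l in ('door_handle','balance'):
        for d in ctrl.spot_point(l,c)[:2]: print(c,l,np.round(d['point'],4),w2b(d['point']).round(4),round(d['confidence'],2))
E
```

```text
time_s: 3.45
ee_pos: [0.6821, -0.0521, 0.2909]
tool_rot: [178.1, 89.9, -169.3]
ft_force: [0.1, -0.7, -0.8]
finger_gap: 0.003
{'time_s': 3.45, 'q': [-7.453, 30.358, 41.976, -0.028, 107.748, -110.001], 'ee_pos': [0.682, -0.052, 0.291], 'tool_rot': [178.119, 89.915, -169.341], 'ft_force': [0.068, -0.75, -0.826], 'finger_gap': 0.003}
toolaxes
 [[-0.001 -0.217  0.976]
 [-0.     0.976  0.217]
 [-1.     0.    -0.001]]
shift cm [ 6.59  0.16 -0.  ]
[ 0.06213167 -0.00163178]
wrist door_handle [ 0.6446 -0.0577  0.2257] [0.0243 0.0011] 0.57
wrist balance [ 0.6236 -0.0642 -0.0038] [ 0.0024 -0.0006] 0.61
wrist balance [0.6602 0.1479 0.0014] [0.0844 0.1984] 0.4
top door_handle [ 0.6457 -0.0558  0.2244] [0.0258 0.0027] 0.7
```

View pics/wrist3.png

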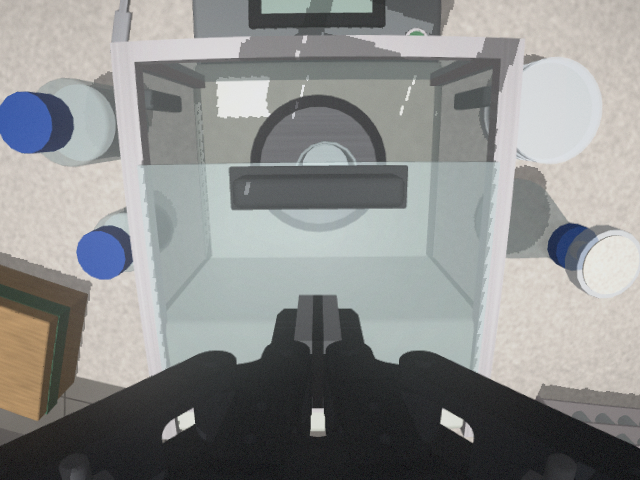

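View pics/top3.png

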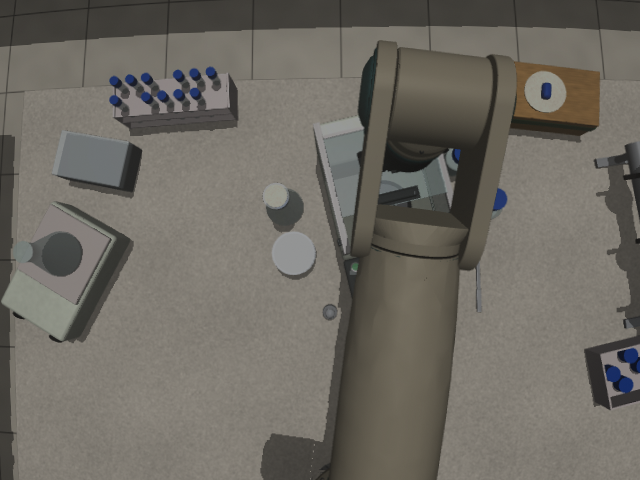

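The wrist view shows the handle at cols 231–407, rows 168–208, square to the jaws, with the fingertips behind it over the glass at col 317. I'll descend now.

```bash
python3 -m handwheel '[2,0.1,0,0,4,0.2,0,0,5.2,0.2,0,0,6,0.2,0,0,6.4,0.2,0,0,6.6,0.2,0,0,6.6,0.2,0,0]'
python3 - <<'E'
from h import *
s=st(); print(w2b(s['ee_pos'])); save('wrist','wrist4.png')
E
```

```text
time_s: 4.45
ee_pos: [0.6807, -0.0477, 0.2274]
tool_rot: [-25.2, 89.9, -12.5]
ft_force: [-0.1, 0.2, 0.2]
finger_gap: -0.0
{'time_s': 4.45, 'q': [-7.101, 29.501, 50.308, -0.008, 100.109, -109.795], 'ee_pos': [0.681, -0.048, 0.227], 'tool_rot': [-25.15, 89.918, -12.458], 'ft_force': [-0.094, 0.206, 0.239], 'finger_gap': -0.0}
[0.06176313 0.00304672]
```

View pics/wrist4.png

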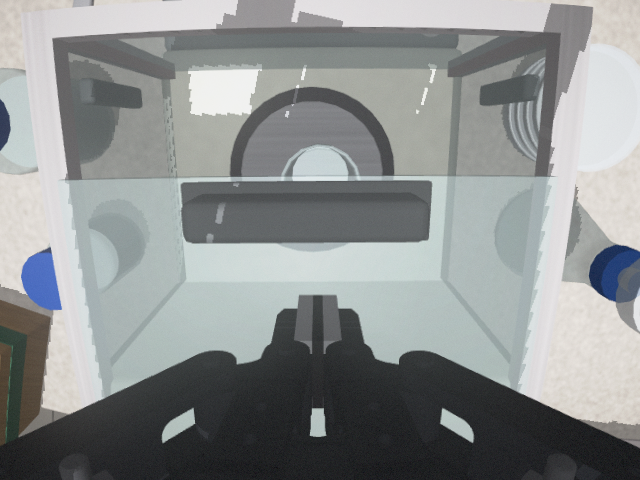

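Tips are at 0.216 m and the handle top is at 0.228 m. I drop 2 mm more, then push forward slowly.

```bash
python3 -m handwheel '[0.2,-0.1,-0.4,0,0.2,-0.2,-0.8,0,0.2,-0.2,-1.2,0,0.2,-0.2,-1.5,0,0.2,-0.2,-1.8,0,0.2,-0.2,-2.1,0,0.2,-0.2,-2.4,0,0.2,-0.2,-2.7,0,0.2,-0.2,-3,0,0.2,-0.2,-3.3,0,0.2,-0.2,-3.6,0,0.2,-0.2,-4,0]'
python3 - <<'E'
from h import *
s=st(); print(w2b(s['ee_pos'])); save('wrist','wrist5.png')
E
```

```text
time_s: 5.7
ee_pos: [0.642, -0.0585, 0.2257]
tool_rot: [-25.8, 89.9, -13.1]
ft_force: [2.2, -0.3, 0.4]
finger_gap: 0.001
{'time_s': 5.7, 'q': [-8.486, 22.828, 59.224, -0.01, 97.827, -111.174], 'ee_pos': [0.642, -0.059, 0.226], 'tool_rot': [-25.799, 89.878, -13.113], 'ft_force': [2.199, -0.321, 0.399], 'finger_gap': 0.001}
[0.02164403 0.00086503]
```

View pics/wrist5.png

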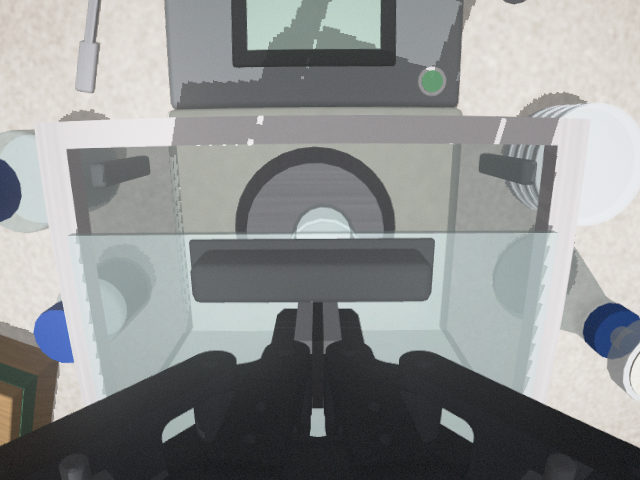

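The handle's rear face (row ~300) is against the fingertips. The reading is 2.2 N, so the door is sliding. I'll keep pushing to just short of the stop.

```bash
python3 -m handwheel '[0,0,-0.3,0,0,0,-0.6,0,0,0,-0.9,0,0,0,-1.2,0,0,0,-1.5,0,0,0,-1.8,0,0,0,-2.1,0,0,0,-2.4,0,0,0,-2.7,0,0,0,-3,0,0,0,-3.2,0,0,0,-3.4,0]'
python3 - <<'E'
from h import *
s=st(); print(w2b(s['ee_pos']))
E
```

```text
time_s: 6.95
ee_pos: [0.6082, -0.0662, 0.2257]
tool_rot: [-31.1, 89.9, -18.4]
ft_force: [2.2, -0.4, -0.1]
finger_gap: 0.0
{'time_s': 6.95, 'q': [-9.658, 17.328, 66.044, -0.014, 96.536, -112.339], 'ee_pos': [0.608, -0.066, 0.226], 'tool_rot': [-31.094, 89.908, -18.415], 'ft_force': [2.171, -0.382, -0.127], 'finger_gap': 0.0}
[-0.01299857  0.00080444]
```

```bash
python3 -m handwheel '[0,0,-0.1,0,0,0,-0.2,0,0,0,-0.3,0,0,0,-0.4,0,0,0,-0.5,0,0,0,-0.5,0]'
python3 -m handwheel '[0,0,-0.1,0,0,0,-0.2,0,0,0,-0.2,0]'
python3 - <<'E'
from h import *
s=st(); print(w2b(s['ee_pos'])); save('wrist','wrist6.png')
E
```

```text
time_s: 7.55
ee_pos: [0.6032, -0.0672, 0.2257]
tool_rot: [-28.4, 89.9, -15.7]
ft_force: [0.9, -1.0, 0.4]
finger_gap: 0.0
time_s: 7.85
ee_pos: [0.6015, -0.0676, 0.2258]
tool_rot: [-19.3, 89.9, -6.6]
ft_force: [4.8, -0.0, -0.4]
finger_gap: -0.004
{'time_s': 7.85, 'q': [-9.912, 16.214, 67.372, 0.008, 96.271, -112.596], 'ee_pos': [0.602, -0.068, 0.226], 'tool_rot': [-19.317, 89.857, -6.632], 'ft_force': [4.836, -0.043, -0.39], 'finger_gap': -0.004}
[-0.01985516  0.00083637]
```

View pics/wrist6.png

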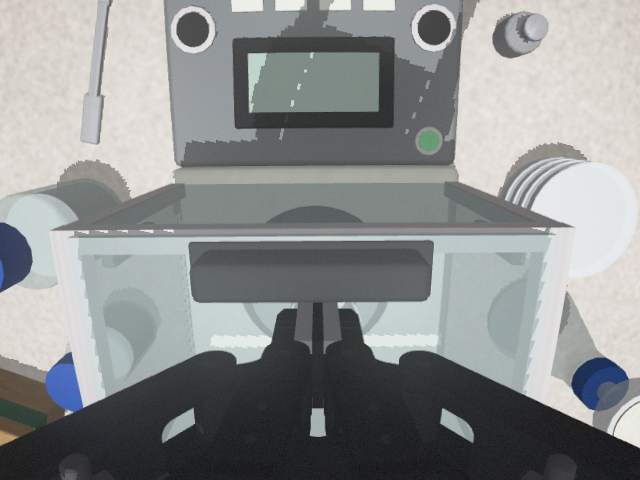

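The force has risen to 4.8 N at the predicted position, and the door's front edge meets the frame at row ~232. I'll push a little more to confirm this is the stop.

```bash
python3 -m handwheel '[0,0,-0.1,0,0,0,-0.1,0]'
python3 -m handwheel '[0,0,-0.1,0,0,0,-0.1,0]'
python3 - <<'E'
from h import *
s=st(); print(w2b(s['ee_pos']))
E
```

```text
time_s: 8.1
ee_pos: [0.6009, -0.0677, 0.2257]
tool_rot: [-15.6, 89.8, -2.9]
ft_force: [6.0, -0.2, -1.9]
finger_gap: -0.0
time_s: 8.3
ee_pos: [0.6005, -0.0678, 0.2258]
tool_rot: [-13.1, 89.7, -0.4]
ft_force: [7.1, -0.3, -1.4]
finger_gap: 0.0
{'time_s': 8.3, 'q': [-9.969, 15.921, 67.723, 0.052, 96.052, -112.673], 'ee_pos': [0.6, -0.068, 0.226], 'tool_rot': [-13.132, 89.691, -0.423], 'ft_force': [7.104, -0.306, -1.439], 'finger_gap': 0.0}
[-0.02092153  0.00084295]
```

The stiffness, about 3 N/mm, matches the rubber mount against a hard stop, so the door is shut. I'll back off along +z, then lift.

```bash
python3 -m handwheel '[0,0,0.3,0,0,0,0.8,0,0,0,1.4,0,0,0,1.8,0,-2,0,2,0,-5,0,2,0,-8,0,2,0,-9,0,2,0,-9,0,2,0]'
python3 - <<'E'
from h import *
s=st(); save('wrist','wrist7.png'); print(w2b(s['ee_pos']))
for c in ('wrist',):
    for l in ('door_handle','tare_sensor','print_sensor','balance','beaker'):
        for d in ctrl.spot_point(l,c)[:2]: print(c,l,np.round(d['point'],4),w2b(d['point']).round(4),round(d['confidence'],2))
plan(b2w(-.155,-.083,s['ee_pos'][2]),s)
E
```

```text
time_s: 9.2
ee_pos: [0.62, -0.0634, 0.3173]
tool_rot: [-16.4, 89.5, -3.6]
ft_force: [0.6, -0.5, -0.9]
finger_gap: -0.001
{'time_s': 9.2, 'q': [-9.256, 18.939, 53.729, 0.048, 106.863, -111.953], 'ee_pos': [0.62, -0.063, 0.317], 'tool_rot': [-16.354, 89.528, -3.642], 'ft_force': [0.572, -0.522, -0.914], 'finger_gap': -0.001}
[-0.00091813  0.00089053]
wrist door_handle [ 0.5863 -0.0698  0.2265] [-0.0352  0.002 ] 0.61
wrist door_handle [6.568e-01 1.477e-01 1.000e-04] [0.081  0.1989] 0.51
wrist tare_sensor [ 0.4869 -0.1795  0.0456] [-0.1561 -0.0833] 0.74
wrist tare_sensor [ 0.6468 -0.2629 -0.002 ] [-0.0183 -0.1996] 0.15
wrist print_sensor [ 0.4507 -0.0225  0.0474] [-0.1572  0.0778] 0.72
toolaxes
 [[ 0.008 -0.22   0.975]
 [-0.001  0.975  0.22 ]
 [-1.    -0.002  0.008]]
shift cm [ -0.1   -8.36 -15.42]
```

View pics/wrist7.png

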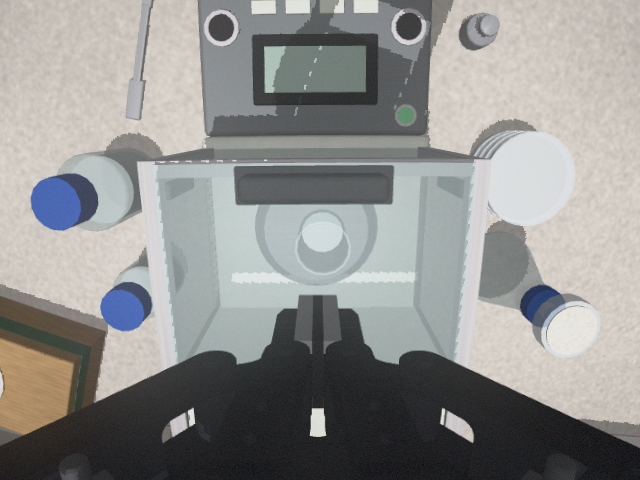

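The door is shut: the handle measures at local x −35 mm against a nominal −36, with the beaker visible inside. The tare sensor at px (221,27) agrees with my frame to about 1 mm. I'll move above it, staying high.

```bash
python3 -m handwheel '[0,-1,-1.8,0,0,-2.2,-4,0,0,-3.6,-6.6,0,0,-5,-9.2,0,0,-6.4,-11.8,0,0,-7.4,-13.7,0,0,-8,-14.9,0,0,-8.4,-15.5,0,0,-8.4,-15.5,0]'
python3 - <<'E'
from h import *
s=st(); save('wrist','wrist8.png')
for l in ('tare_sensor',):
    for c in ('wrist','scene'):
        if c=='scene': save('scene','scene8.png')
        for d in ctrl.spot_point(l,c)[:2]: print(c,l,np.round(d['point'],4),w2b(d['point']).round(4),round(d['confidence'],2))
plan([.4874,-.179,.082],s)
E
```

```text
time_s: 10.4
ee_pos: [0.4864, -0.1797, 0.3136]
tool_rot: [-1.8, 89.9, 10.9]
ft_force: [0.2, 0.6, -0.4]
finger_gap: -0.001
{'time_s': 10.4, 'q': [-24.402, 1.571, 73.66, 0.088, 104.648, -127.051], 'ee_pos': [0.486, -0.18, 0.314], 'tool_rot': [-1.815, 89.852, 10.857], 'ft_force': [0.16, 0.58, -0.42], 'finger_gap': -0.001}
scene tare_sensor [ 0.4876 -0.1753  0.0453] [-0.1545 -0.0794] 0.77
toolaxes
 [[ 0.003 -0.219  0.976]
 [ 0.     0.976  0.219]
 [-1.    -0.     0.003]]
shift cm [23.16  0.05  0.05]
```

View pics/wrist8.png

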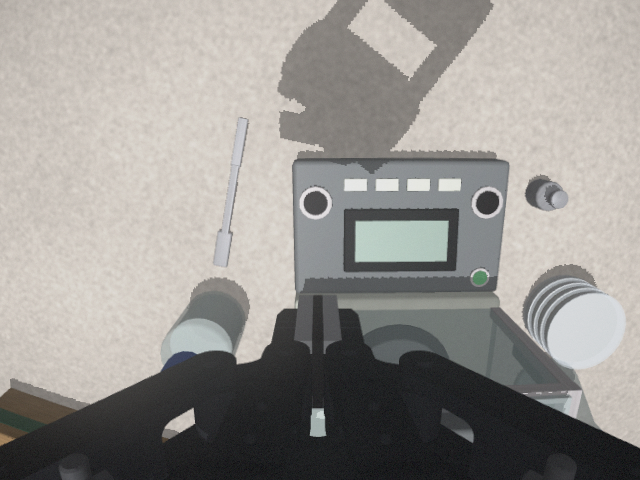

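View pics/scene8.png

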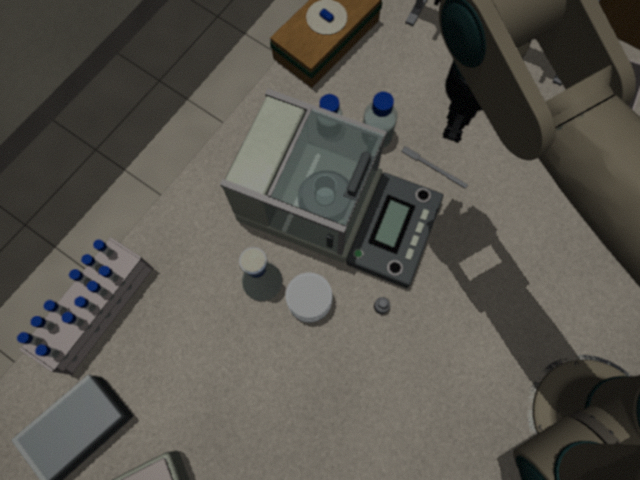

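The wrist picture shows the lens centre at px (316,203). I'll back-project it, then descend.

```bash
python3 - <<'E'
from h import *
c=ctrl.calibration('wrist');P=np.array(c['pose'])
for px in ((316,203),(488,203)):
    u=cv2.undistortPoints(np.array([[px]],float),np.array(c['intrinsics']),np.array(c['dist'])).ravel()
    d=P[:3,:3]@[u[0],-u[1],-1]; t=(.046-P[2,3])/d[2]; w=P[:3,3]+t*d; print(w.round(4),w2b(w).round(4))
E
python3 -m handwheel '[2,0,0,0,5,0,0,0,9,0,0,0,12,0,0,0,14,0,0,0,16,0,0,0,17.5,0.1,0.1,0,18,0.1,0.1,0,18,0.1,0.1,0]'
python3 - <<'E'
from h import *
s=st(); save('wrist','wrist9.png'); plan([.4874,-.179,.083],s)
E
```

```text
[ 0.489  -0.1795  0.046 ] [-0.1541 -0.0838]
[ 0.452  -0.0181  0.046 ] [-0.155   0.0818]
time_s: 11.5
ee_pos: [0.4882, -0.1773, 0.133]
tool_rot: [26.5, 89.9, 39.3]
ft_force: [-0.2, -0.4, -0.0]
finger_gap: 0.002
{'time_s': 11.5, 'q': [-24.077, 5.651, 90.07, 0.095, 84.231, -126.88], 'ee_pos': [0.488, -0.177, 0.133], 'tool_rot': [26.462, 89.894, 39.254], 'ft_force': [-0.249, -0.365, -0.036], 'finger_gap': 0.002}
toolaxes
 [[ 0.001 -0.221  0.975]
 [ 0.001  0.975  0.221]
 [-1.     0.001  0.002]]
shift cm [ 5.   -0.15 -0.13]
```

View pics/wrist9.png

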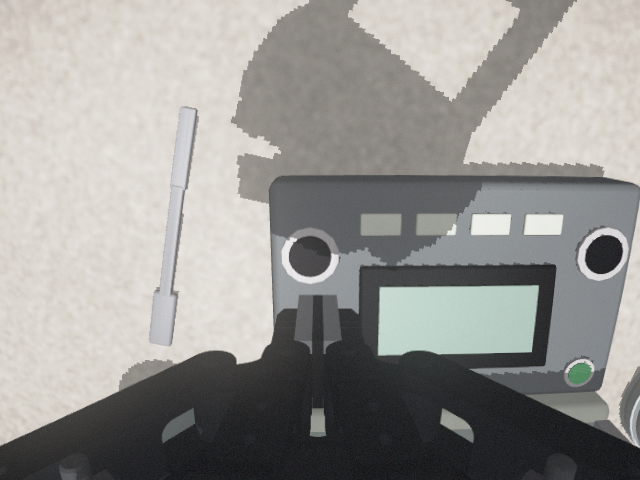

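The lens at (310,257) is on the fingers' axis, needing a shift of about −2 mm in y. I'll make the final descent to tips about 25 mm above the lens, then dwell.

```bash
python3 -m handwheel '[1,-0.1,0,0,2.2,-0.2,-0.1,0,3.3,-0.2,-0.1,0,4.2,-0.2,-0.1,0,4.8,-0.2,-0.1,0,5,-0.2,-0.1,0,5,-0.2,-0.1,0,5,-0.2,-0.1,0]'
python3 - <<'E'
from h import *
s=st(); save('wrist','wrist10.png'); plan([.4878,-.179,.082],s)
E
```

```text
time_s: 12.35
ee_pos: [0.4885, -0.1798, 0.0845]
tool_rot: [-10.5, 89.8, 2.3]
ft_force: [1.2, 0.5, 0.2]
finger_gap: 0.001
{'time_s': 12.35, 'q': [-24.317, 8.579, 92.737, 0.096, 78.497, -127.123], 'ee_pos': [0.488, -0.18, 0.084], 'tool_rot': [-10.486, 89.79, 2.3], 'ft_force': [1.159, 0.541, 0.19], 'finger_gap': 0.001}
toolaxes
 [[ 0.004 -0.221  0.975]
 [ 0.     0.975  0.221]
 [-1.    -0.001  0.004]]
shift cm [ 0.25  0.09 -0.05]
```

View pics/wrist10.png

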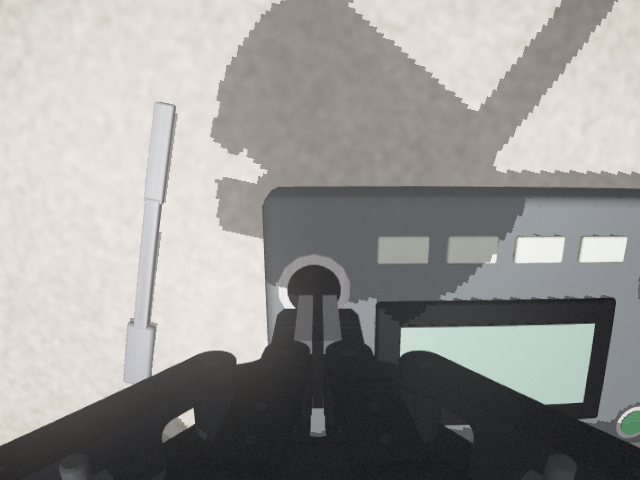

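The tips stand over the lens (px 314,290), about 27 mm up. I'll go 2 mm lower and hold.

```bash
python3 -m handwheel '[0.2,0.1,0,0,0.2,0.1,0,0,0.2,0.1,0,0,0.2,0.1,0,0,0.2,0.1,0,0,0.2,0.1,0,0,0.2,0.1,0,0,0.2,0.1,0,0,0.2,0.1,0,0,0.2,0.1,0,0,0.2,0.1,0,0,0.2,0.1,0,0,0.2,0.1,0,0,0.2,0.1,0,0,0.2,0.1,0,0,0.2,0.1,0,0,0.2,0.1,0,0,0.2,0.1,0,0,0.2,0.1,0,0,0.2,0.1,0,0]'
python3 -m handwheel '[0,0,0,0,0,0,0,0,0,0,0,0,0,0,0,0,0,0,0,0]'
python3 - <<'E'
from h import *
st(); save('top','top11.png')
E
python3 -m handwheel '[-2,0,0,0,-5,0,0,0,-9,0,0,0,-13,0,0,0,-17,0,0,0,-20,0,0,0,-22,0,0,0,-23,0,0,0,-23,0,0,0]'
python3 - <<'E'
from h import *
s=st(); save('wrist','wrist11.png')
plan([.34,-.33,.31],s)
E
```

```text
time_s: 14.4
ee_pos: [0.4883, -0.1788, 0.0825]
tool_rot: [-11.4, 89.8, 1.4]
ft_force: [0.3, 0.5, 0.5]
finger_gap: -0.0
time_s: 14.9
ee_pos: [0.4883, -0.1788, 0.0825]
tool_rot: [-11.9, 89.8, 0.9]
ft_force: [-0.0, -1.1, -1.1]
finger_gap: 0.002
{'time_s': 14.9, 'q': [-24.229, 8.624, 92.926, 0.092, 78.257, -127.034], 'ee_pos': [0.488, -0.179, 0.083], 'tool_rot': [-11.876, 89.787, 0.911], 'ft_force': [-0.002, -1.051, -1.051], 'finger_gap': 0.002}
time_s: 15.85
ee_pos: [0.4877, -0.179, 0.3136]
tool_rot: [-20.7, 89.7, -8.0]
ft_force: [-0.3, -1.2, 0.3]
finger_gap: -0.001
{'time_s': 15.85, 'q': [-24.27, 1.577, 73.655, 0.097, 104.448, -127.031], 'ee_pos': [0.488, -0.179, 0.314], 'tool_rot': [-20.748, 89.667, -7.963], 'ft_force': [-0.313, -1.178, 0.259], 'finger_gap': -0.001}
toolaxes
 [[ 0.006 -0.221  0.975]
 [-0.001  0.975  0.221]
 [-1.    -0.002  0.005]]
shift cm [  0.28 -11.46 -17.75]
```

View pics/wrist11.png

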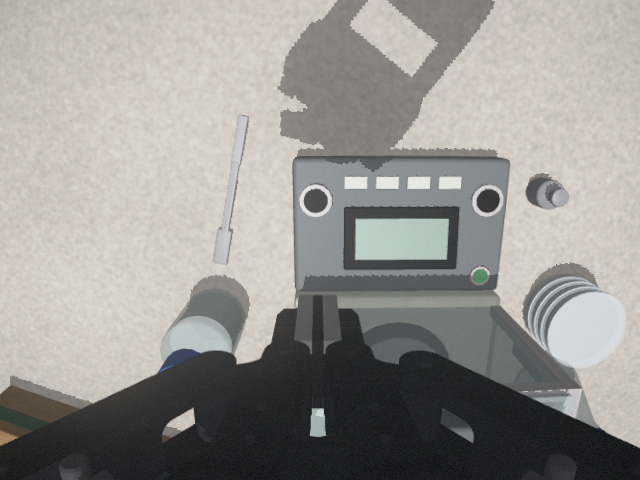

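The dwell lasted over 2.5 s and the bench looks unchanged. Now I take the hand well away.

```bash
python3 -m handwheel '[0,-1,-1.5,0,0,-3,-4.6,0,0,-5,-7.7,0,0,-7,-10.8,0,0,-9,-13.9,0,0,-10.5,-16.3,0,0,-11.3,-17.5,0,0,-11.5,-17.8,0,0,-11.5,-17.8,0]'
python3 - <<'E'
from h import *
s=st(); save('top','top12.png'); save('scene','scene12.png')
for c in ('scene','top'):
    for l in ('door_handle','beaker'):
        for d in ctrl.spot_point(l,c)[:1]: print(c,l,np.round(d['point'],4),w2b(d['point']).round(4),round(d['confidence'],2))
E
```

```text
time_s: 16.8
ee_pos: [0.3391, -0.3303, 0.3102]
tool_rot: [28.2, 89.8, 40.9]
ft_force: [0.8, -0.0, 0.2]
finger_gap: 0.003
{'time_s': 16.8, 'q': [-48.81, -5.72, 81.151, 0.174, 104.568, -151.507], 'ee_pos': [0.339, -0.33, 0.31], 'tool_rot': [28.167, 89.832, 40.908], 'ft_force': [0.83, -0.048, 0.242], 'finger_gap': 0.003}
scene door_handle [ 0.5864 -0.0716  0.2264] [-0.0355  0.0003] 0.64
scene beaker [0.6557 0.1493 0.0008] [0.0803 0.2007] 0.68
top door_handle [ 0.5847 -0.0688  0.2297] [-0.0365  0.0034] 0.87
top beaker [ 4.288e-01  4.980e-02 -3.000e-04] [-0.1628  0.1531] 0.35
```

View pics/top12.png

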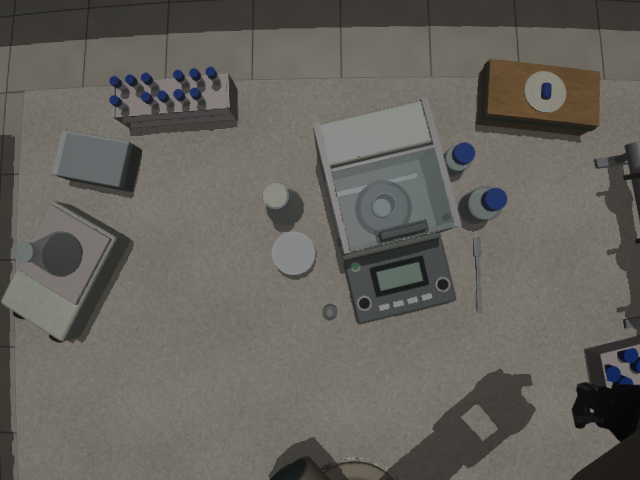

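The top view shows the handle at the shield's front (px 403,231), both sensors clear and everything where it stood. The hand is away.

```bash
python3 -c "
from cell import ctrl
print(ctrl.close_job())"
```

```text
the job is handed in; nothing more can be done
None
```

I pushed the top door shut with closed fingertips behind its handle, pointed at the tare sensor for over two seconds, and took the hand well away. I handed the job in at about 17 s. I did not check that the balance display read zero.

- **Door:** sliding it took about 2 N. At the stop the force rose to 7 N with the stiffness of the rubber-mounted handle. Three later readings put the handle at x = −35.2, −35.5 and −36.5 mm in the balance's frame, against −36 mm when shut.
- **Tare:** I dwelt about 2.5 s with the fingertips roughly 25 mm above the right-hand sensor. The horizontal error was about 1–2 mm, and I saw no contact force. The fingertips stayed well away from the print sensor.
- **Bench:** the last top picture shows the beaker on the pan and every other object where it stood. The last force readings were noise only.
- **Disagreement:** in the last check the network's beaker reports were wrong. They matched the filter flask and the knob weight, so I judged the beaker by eye from the picture. One scene-camera reading of the tare sensor was 4 mm off in y, and I used the wrist-camera measurement instead.

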